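# Clear the loose caps off the coding conveyor

### The job

The run is over and the date-coding conveyor stands still: with closed fingers, sweep the three loose screw caps along the belt and off its open end so that they drop into the grey tote below. Only push them: do not pinch them, press hard on them or pick them up. Leave the two capped jars standing where they are on the belt.

Things in the scene. Friction and masses are not known exactly. Their poses are not given: they have to be found in the camera images.
- conveyor: fixed belt conveyor across the table, belt at rest. Origin: on the table under the belt's middle line; y runs along the belt to the open discharge end, x across it (away from the robot at yaw 0), z up. Belt top z = 120 mm, frame x = -143 to +143 mm. Upstream a print head hangs over the belt (y = -500 to -440, from z = 195 mm up) from a post at x = 175, y = -390 mm; hose up to z = 445 mm
- belt_end (a point): middle of the belt's open discharge end: foremost line of the end roller (y = +240 mm in the conveyor's frame, x = 0), at belt-top height; the belt is flat from y = -580 mm up to 20 mm before this line and curves down with radius 20 mm. Axes as the conveyor's. Nothing closes this end
- guide (a point): middle of the inner face of the guide strip at the belt's -x edge (x = -120 mm, y = 0 in the conveyor's frame), at belt height. An equal strip faces it at x = +120 mm. Both are fixed steel, rise 25 mm above the belt and run along it up to y = +220 mm, so the belt is 240 mm wide between them
- tote: grey open plastic tote, fixed, standing on the table under the belt's discharge end. 300 mm (x, across the belt) by 200 mm (y, along it), 76 mm high, so its rim is 44 mm below the belt top; walls and floor 4 mm. Origin: centre of its underside, about 315 mm along the conveyor's y axis; axes nearly as the conveyor's. It reaches about 25 mm back under the end roller
- cap0: loose white screw cap, a ribbed disc 42 mm in diameter and 17 mm high, about 14 g, lying flat on the belt. Origin: centre of its underside, on the belt; z up. One of three alike; which cap lies where changes. It slides when pushed and does not roll. Starts with |x| below 95 mm and y from -160 to +130 mm in the conveyor's frame
- cap1: loose white screw cap, a ribbed disc 42 mm in diameter and 17 mm high, about 14 g, lying flat on the belt. Origin: centre of its underside, on the belt; z up. One of three alike; which cap lies where changes. It slides when pushed and does not roll. Starts with |x| below 95 mm and y from -160 to +130 mm in the conveyor's frame
- cap2: loose white screw cap, a ribbed disc 42 mm in diameter and 17 mm high, about 14 g, lying flat on the belt. Origin: centre of its underside, on the belt; z up. One of three alike; which cap lies where changes. It slides when pushed and does not roll. Starts with |x| below 95 mm and y from -160 to +130 mm in the conveyor's frame
- jar0: squat filled amber jar with the same white screw cap on it, 52 mm in diameter, 48 mm high in all, about 90 g, standing upright on the belt among the loose caps. Origin: centre of its underside, on the belt. Not to be moved
- jar1: squat filled amber jar with the same white screw cap on it, 52 mm in diameter, 48 mm high in all, about 90 g, standing upright on the belt among the loose caps. Origin: centre of its underside, on the belt. Not to be moved
There are look-alikes about, which are no part of the job. What is shaped like the cap0 but red is not meant.

How it is judged:
At the end, for the whole second after the job is handed in: All three caps lie at rest inside the tote (origins within its walls and less than 55 mm above its underside), and both jars stand upright (within 0.1 rad) within 15 mm of where they stood (x of cap0 in the frame of tote between -0.146 and 0.146 m and y of cap0 in the frame of tote between -0.096 and 0.096 m and z of each of cap0, cap1, cap2 in the frame of tote below 0.055 m and linear speed of each of cap0, cap1, cap2, jar0, jar1 below 0.03 m/s and x of cap1 in the frame of tote between -0.146 and 0.146 m and y of cap1 in the frame of tote between -0.096 and 0.096 m and x of cap2 in the frame of tote between -0.146 and 0.146 m and y of cap2 in the frame of tote between -0.096 and 0.096 m and distance of each of jar0, jar1 from where it was at the start of the episode below 0.015 m and angle between each of jar0, jar1's own z axis and vertical below 0.1 rad); the robot touches nothing.
It fails at once if a cap is picked up off the belt (raised more than 15 mm) (z of any of cap0, cap1, cap2 in the frame of conveyor above 0.135 m).
It fails at once if a cap is pinched or pressed hard (more than 15 N from the fingers) (contact force between the fingers and cap0 above 15 N or contact force between the fingers and cap1 above 15 N or contact force between the fingers and cap2 above 15 N).
It fails at once if a jar on the belt is moved more than 15 mm or tipped (distance of any of jar0, jar1 from where it was at the start of the episode above 0.015 m or angle between any of jar0, jar1's own z axis and vertical above 0.25 rad).
It also fails if it takes over 72 s, if anything falls off the work surface, if the arm or the gripper's body presses on something with over 40 N, if the wrist force passes 120 N, or if a joint passes its speed limit or range.

### The arm

A 6-joint arm with a two-finger parallel gripper is mounted at the origin on the work surface. World frame = base frame: x ahead of the robot, y to its left, z up, the work surface at z = 0. Lengths are in m, angles in rad, forces in N, time in s.
With the tool pointing down it reaches from about 0.3 to 0.875 m from the base axis. Payload 6.4 kg.
Tool frame: the origin (TCP) lies between the finger pads; the fingertips stand 25 mm ahead of it and the grasp point (between the pads) lies 6 mm ahead of it; z points along the fingers, y is the line along which they close (so a half turn about z gives the same grasp; the last joint's range is limited). The gripper opens to 85 mm and grips with 20 to 120 N. Pads are 22 mm wide; open, the fingers measure 114 mm over their backs; the gripper's body (76 mm by 85 mm) begins 54 mm behind the grasp point. The pads swing forward as they close: fully open they stand 13 mm farther back than shut.
Start: joints at [1.128, 0.181, 1.607, -0, 1.354, -0.206], TCP at [0.135, 0.559, 0.256] pointing down, gripper open.
Joint ranges: [-2.99, 2.99], [-0.89, 2.07], [0.3, 2.58], [-1.14, 4.28], [0, 2.63], [-3.12, 3.12]. Speed limits (rad/s): [2.57, 2.57, 3.01, 3.14, 3.14, 3.14].

### API

Orientations are given as a unit quaternion [w, x, y, z].
In Python, from bench import ctrl gives the robot as it stands.
- The arm moves only by the tool servo_tool, never from a script. Its argument "series" is text: rows parted by semicolons, each of 7 numbers parted by spaces: the gripper command: -1 is fully open, 1 is shut, values between are in proportion, then the shift along the tool's x, y, z in m, then the turn, a rotation vector about the tool's x, y, z in degrees. A call has 1 to 12 rows; each row is the pose to reach, as a shift and turn from the pose commanded when the call began, along the tool's axes at that moment; what a row does not reach only later rows make up. A row lasts 1/12 s, in which the tool goes at most 41.7 mm and 7.16 degrees, less where a joint would pass 70% of its speed; a pose out of reach is approached as far as the arm can. A call with a gripper value outside its range is refused whole. The fingers move at their own pace and stop on an object; the grip force is fixed at half the most. Time passes only in rows, so rows that repeat a pose let the fingers close. It gives the time, the measured TCP pose, the force, the opening and the grip force at its end, in the units of the state.
- ctrl.get_obs(): the state, without advancing time (a new reading comes with each control period).
- ctrl.camera(name): name is "scene" or "top" or "wrist"; returns a dict with "img" (420x560x3 uint8, red, green, blue), "z_map" (420x560 float32, m along the optical axis (not along the pixel's ray), 0 where there is no reading), "fovy" (degrees; the focal length in pixels is half the picture's height over the tangent of half this angle, whatever the lens; pixels are square), "cx", "cy" (the principal point, pixels), "k1" (the pictures are not rectified: a ray, as slopes to the right and down, at radius r is drawn at 1 + k1 r^2 times it, then the intrinsics apply), "extrinsics" (4x4, takes a point from camera to world coordinates); the wrist camera has in their place "T_tool_cam" (4x4, takes a point from camera to tool coordinates, whose origin is the TCP and whose axes are the flange's). Camera axes: x right, y down, z forward; pixel columns grow to the right and rows downward; lengths in m; the calibration is good to about 2 mm. A picture is of the moment at which its call begins: read the wrist's pose just before it.
- ctrl.hand_in(): hands the job in; it is judged then, once.
The state is a dict: "time_s": time; "q": joint angles; "dq": joint speeds; "joint_efforts": joint torques, N m; "eef_pos": TCP position; "eef_rot": TCP orientation; "wrist_force": force on the tool from outside, world axes, zero at the start; "torque": the same for the moment, N m; "opening": opening from 0.0 (shut) to 1.0 (fully open); "grasp_force": force on a finger pad.
Only numpy, scipy, OpenCV 4.12 (cv2) and the standard library are available. Lean on these libraries where they do the work, as an engineer would, in place of code of your own. Each camera call takes 0.05 s, during which the arm holds its last target. There are 200 camera calls.

## Working session

There is one attempt and no reset: what is moved stays moved. The work goes in short steps, Python scripts to look and compute and a tool call to move; the robot and the scene stay as the last step left them, time stands still between calls to the robot, and variables do not carry over. Pictures are saved under pics/ and viewed, at most 10 in all, crops included, and the job is handed in when it is done.

Besides the shell and the picture viewer there is one more tool, called after "Call:" as name(argument=value, ...), one argument or row to a line, values as JSON. servo_tool: Moves the arm, as the interface text tells. Its arguments: {"type":"object","properties":{"series":{"type":"string"}},"required":["series"]}

```bash
ls; mkdir -p pics; cat > h.py <<'E'
import numpy as np, cv2
from bench import ctrl
def cam(n):
    c=ctrl.camera(n); c['f']=210/np.tan(np.radians(c['fovy'])/2); return c
def rays(c,uv):
    K=np.array([[c['f'],0,c['cx']],[0,c['f'],c['cy']],[0,0,1]])
    d=cv2.undistortPoints(np.array(uv,float).reshape(-1,1,2),K,np.array([c['k1'],0,0,0,0.])).reshape(-1,2)
    return np.c_[d,np.ones(len(d))]
def plane(c,uv,z,E=None):
    E=c['extrinsics'] if E is None else E
    r=rays(c,uv)@E[:3,:3].T; o=E[:3,3]
    return o+r*((z-o[2])/r[:,2])[:,None]
E
python3 - <<'E'
from h import *
for n in ['scene','top']:
    c=cam(n); cv2.imwrite(f'pics/{n}0.png',c['img'][:,:,::-1]); np.savez(n,**c); print(n,c['extrinsics'].round(3),c['fovy'],c['k1'])
o=ctrl.get_obs(); print(o)
E
```

```text
pics
scene [[ 0.639  0.549 -0.538  1.137]
 [ 0.769 -0.455  0.449 -0.4  ]
 [ 0.002 -0.701 -0.713  0.859]
 [ 0.     0.     0.     1.   ]] 45.35011241453271 -0.11552804911757755
top [[-0.02  -0.988  0.152  0.416]
 [-1.     0.021  0.007  0.073]
 [-0.01  -0.152 -0.988  0.97 ]
 [ 0.     0.     0.     1.   ]] 54.16240250747476 0.023645752445720532
{'time_s': 0.1, 'q': array([ 1.12776069e+00,  1.81518254e-01,  1.60787389e+00,  3.19648250e-07,
        1.35378224e+00, -2.06295316e-01]), 'dq': array([-8.29074520e-04, -1.38756070e-03, -3.25799900e-03, -1.66436188e-03,
       -4.83426264e-05,  1.00532114e-03]), 'joint_efforts': array([ 1.25585488e-03, -4.45874190e+01, -3.52245319e+01, -1.70692192e-04,
        3.95799274e-03, -4.81912579e-06]), 'eef_pos': array([0.13464569, 0.55856144, 0.25546173]), 'eef_rot': array([-2.52426533e-04,  1.18093925e-01,  9.93002114e-01, -7.49496143e-04]), 'wrist_force': array([ 0.00303087,  0.49375567, -0.65810249]), 'torque': array([-0.00627722, -0.0763205 ,  0.03133902]), 'grasp_force': 0.0, 'opening': 0.999609450832909}
```

View pics/top0.png

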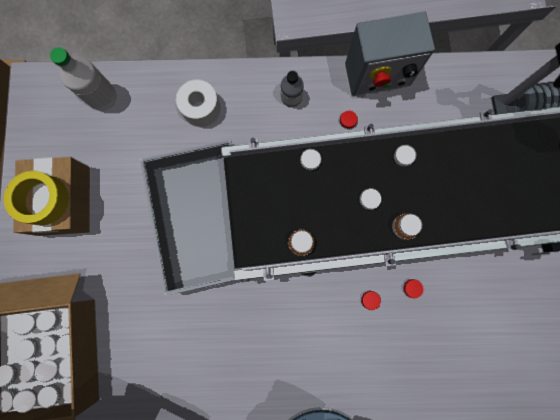

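View pics/scene0.png

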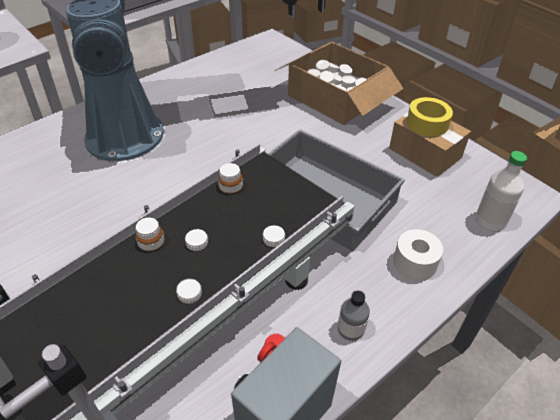

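The top view shows three loose white caps at (311,159), (405,155) and (371,198). The jars, with an amber rim, are at (301,242) and (408,225). The red discs at (349,119), (371,300) and (414,288) are look-alikes off the belt. The open end is on the left at about x=230, above the tote.

```bash
python3 - <<'E'
from h import *
c=dict(np.load('top.npz'));c['f']=210/np.tan(np.radians(c['fovy'])/2)
s=dict(np.load('scene.npz'));s['f']=210/np.tan(np.radians(s['fovy'])/2)
im=c['img']
def blobs(c,pts,z):
    hsv=cv2.cvtColor(c['img'],cv2.COLOR_RGB2HSV); m=((hsv[...,1]<40)&(hsv[...,2]>150)).astype('uint8')
    n,l,st,ce=cv2.connectedComponentsWithStats(m)
    for (u,v),zz in zip(pts,z):
        k=l[v,u]; print((u,v),st[k],ce[k].round(1),plane(c,[ce[k]],zz).round(4)[0])
blobs(c,[(311,159),(405,155),(371,198),(301,242),(410,225)],[.137]*3+[.168]*2)
blobs(s,[(274,235),(189,290),(197,238),(231,172),(147,227)],[.137]*3+[.168]*2)
# belt black region
m=(im.max(2)<45).astype('uint8'); m[:,:220]=0;m[:115]=0;m[285:]=0
m=cv2.morphologyEx(m,cv2.MORPH_OPEN,np.ones((7,7)))
n,l,st,ce=cv2.connectedComponentsWithStats(m); k=1+st[1:,4].argmax(); b=l==k; print(st[k])
top=[];bot=[];left=[]
for u in range(260,480,10):
    v=np.where(b[:,u])[0]; top.append((u,v.min()));bot.append((u,v.max()))
for v in range(165,255,10): left.append((np.where(b[v])[0].min(),v))
for nm,e in (('far',top),('near',bot),('end',left)):
    p=plane(c,e,.12)[:,:2]; d=cv2.fitLine(p.astype('f4'),cv2.DIST_HUBER,0,.01,.01).ravel(); print(nm,d, np.degrees(np.arctan2(-d[0],d[1])))
# depth check
for u,v in [(311,159),(405,155),(371,198),(301,242),(410,225),(340,230)]:
    print(u,v,(c['extrinsics'][:3,:3]@(rays(c,[(u,v)])[0]*c['z_map'][v,u])+c['extrinsics'][:3,3]).round(4))
E
```

```text
(311, 159) [301 150  20  18 287] [310.4 158.5] [0.6454 0.0125 0.137 ]
(405, 155) [396 146  19  18 282] [405.2 154.5] [ 0.6492 -0.1848  0.137 ]
(371, 198) [361 189  20  20 303] [370.6 198.3] [ 0.5583 -0.1083  0.137 ]
(301, 242) [291 231  22  21 344] [301.5 241. ] [0.4714 0.0374 0.168 ]
(410, 225) [401 214  20  21 334] [410.5 224.4] [ 0.4996 -0.1762  0.168 ]
(274, 235) [    0    72   560   348 71902] [268.3 245.3] [ 0.6623 -0.0138  0.137 ]
(189, 290) [177 279  24  20 391] [188.3 288.6] [ 0.6499 -0.1848  0.137 ]
(197, 238) [185 229  23  18 300] [195.8 237.2] [ 0.5584 -0.1079  0.137 ]
(231, 172) [    0    72   560   348 71902] [268.3 245.3] [ 0.6827 -0.0303  0.168 ]
(147, 227) [    0    72   560   348 71902] [268.3 245.3] [ 0.6827 -0.0303  0.168 ]
[  225   117   335   150 34578]
far [ 0.10046132 -0.99494094  0.6903606  -0.14496616] -174.23425
near [ 0.09650371 -0.9953326   0.4460752  -0.05122729] -174.46211
end [0.9953001  0.09683824 0.5539696  0.18512526] -84.44286
311 159 [0.6438 0.0115 0.1388]
405 155 [ 0.6486 -0.1847  0.1356]
371 198 [ 0.5593 -0.1095  0.1351]
301 242 [0.4696 0.0383 0.1677]
410 225 [ 0.4984 -0.1749  0.1686]
340 230 [ 0.4958 -0.0449  0.1223]
```

Caps and jars agree between the views: the cap tops fit z≈0.137 and the jars ≈0.168. The belt yaw is about 5.6° and its width comes out at about 0.235, against 0.24 given. In the conveyor frame the caps are A (88, 59), B (73, -138) and C (-10, -52), and the jars are (-83, 101) and (-75, -114). The lanes are clear, so I'll push A first, then B, then C.

```bash
cat >> h.py <<'E'
from scipy.spatial.transform import Rotation as R
O=np.array([.5635,-.055]); X=np.array([.9952,.098]); Y=np.array([-.098,.9952])
def rel(targets):
    """(x,y conveyor mm, tcp z mm) -> shifts in tool axes"""
    o=ctrl.get_obs(); r=R.from_quat(o['eef_rot'],scalar_first=True)
    q=o['eef_pos']; d=q[:2]-O
    print('t',o['time_s'],'conv now',(d@X).round(4),(d@Y).round(4),q[2].round(4))
    want=R.from_matrix(np.c_[np.r_[Y,0],np.r_[X,0],[0,0,-1]])
    print('turn',(r.inv()*want).as_rotvec(degrees=True).round(1))
    for x,y,z in targets:
        p=np.r_[O+X*x/1e3+Y*y/1e3,z/1e3]; print((x,y,z),r.inv().apply(p-q).round(4))
E
python3 -c "
from h import *
rel([(86,4,215)])"
```

```text
t 0.1 conv now -0.3667 0.6526 0.2555
turn [-0.1  0.  70.8]
(86, 4, 215) [-0.6407 -0.4638  0.041 ]
```

Call:
servo_tool(
  series="1 -0.032 -0.023 0 0 0 6;1 -0.064 -0.046 0 0 0 12;1 -0.096 -0.069 0 0 0 18;1 -0.128 -0.092 0 0 0 24;1 -0.16 -0.115 0 0 0 30;1 -0.192 -0.139 0 0 0 36;1 -0.224 -0.162 0 0 0 42;1 -0.256 -0.185 0 0 0 48;1 -0.288 -0.209 0 0 0 54;1 -0.32 -0.232 0 0 0 60;1 -0.352 -0.255 0 0 0 66;1 -0.384 -0.278 0 0 0 70.8",
)

```text
time_s: 1.1
eef_pos: [0.4436, 0.1969, 0.2561]
eef_rot: [-0.0, 0.674, 0.739, -0.0]
wrist_force: [-0.1, 0.9, -0.6]
opening: -0.001
grasp_force: 0.0
```

```bash
python3 -c "
from h import *
rel([(86,4,215)]);print(ctrl.get_obs()['opening'],ctrl.get_obs()['q'])"
```

```text
t 1.1 conv now -0.0946 0.2624 0.2561
turn [-0.  -0.  -0.3]
(86, 4, 215) [-0.2574  0.182   0.041 ]
-0.0012677837177656002 [ 1.72419774e-01 -2.32301348e-02  1.82596475e+00  1.10450450e-04
  1.33909611e+00  7.95158360e-02]
```

Call:
servo_tool(
  series="1 -0.03 0.02 0 0 0 0;1 -0.06 0.042 0 0 0 0;1 -0.09 0.064 0 0 0 0;1 -0.12 0.085 0.01 0 0 0;1 -0.15 0.106 0.02 0 0 0;1 -0.18 0.127 0.03 0 0 0;1 -0.21 0.148 0.035 0 0 0;1 -0.235 0.168 0.04 0 0 0;1 -0.25 0.18 0.041 0 0 0;1 -0.25 0.18 0.041 0 0 0;1 -0.25 0.18 0.041 0 0 0",
)

```text
time_s: 2.02
eef_pos: [0.6464, -0.0333, 0.2141]
eef_rot: [-0.001, 0.672, 0.74, -0.0]
wrist_force: [-0.0, -0.2, 0.4]
opening: -0.001
grasp_force: 0.0
```

```bash
python3 - <<'E'
from h import *
rel([(87,4,152)])
c=cam('wrist');o=ctrl.get_obs();cv2.imwrite('pics/w1.png',c['img'][:,:,::-1])
E=np.eye(4);E[:3,:3]=R.from_quat(o['eef_rot'],scalar_first=True).as_matrix();E[:3,3]=o['eef_pos'];E=E@c['T_tool_cam']
hsv=cv2.cvtColor(c['img'],cv2.COLOR_RGB2HSV); m=((hsv[...,1]<40)&(hsv[...,2]>150)).astype('uint8')
n,l,st,ce=cv2.connectedComponentsWithStats(m)
for k in range(1,n):
    if st[k,4]>800:
        p=plane(c,[ce[k]],.137,E)[0][:2]-O; print(ce[k].round(),st[k],p@X,p@Y)
E
```

```text
t 2.0167 conv now 0.0847 0.0135 0.2141
turn [-0.1 -0.  -0.1]
(87, 4, 152) [-0.0096  0.0025  0.0621]
[445. 149.] [  342     0   218   333 54097] 0.1717725705527282 0.0677751825242411
[289. 158.] [ 250  118   79   79 4726] 0.08710013665872865 0.06270701224522882
[128. 326.] [ 103  308   60   43 1652] -0.014460983356988415 -0.04294013602583091
```

View pics/w1.png

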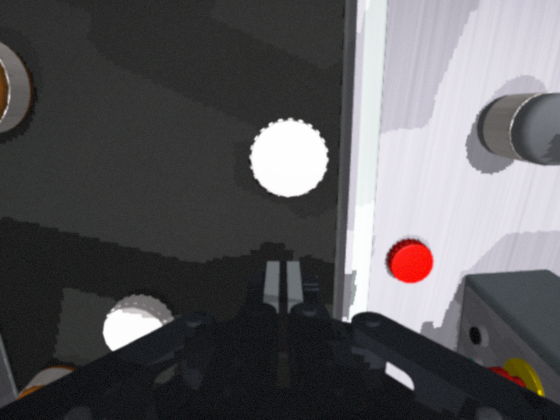

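The wrist view shows cap A at (289,158), centred ahead of the closed fingertips at (284,285). The open lane runs along the guide, and the red look-alike at (410,260) is outside the belt.

Call:
servo_tool(
  series="1 -0.01 0.0025 0.02 0 0 0;1 -0.01 0.0025 0.04 0 0 0;1 -0.01 0.0025 0.055 0 0 0;1 -0.01 0.0025 0.062 0 0 0;1 -0.01 0.0025 0.062 0 0 0;1 -0.005 0.0025 0.062 0 0 0;1 0.002 0.0025 0.062 0 0 0;1 0.009 0.0025 0.062 0 0 0;1 0.015 0.0025 0.062 0 0 0;1 0.02 0.0025 0.062 0 0 0;1 0.025 0.0025 0.062 0 0 0;1 0.03 0.0025 0.062 0 0 0",
)

```text
time_s: 3.07
eef_pos: [0.6462, -0.0017, 0.1536]
eef_rot: [0.0, 0.671, 0.741, 0.0]
wrist_force: [-0.9, -0.0, -1.0]
opening: 0.001
grasp_force: 0.1
```

Call:
servo_tool(
  series="1 0.007 0 0 0 0 0;1 0.014 0 0 0 0 0;1 0.021 0 0 0 0 0;1 0.028 0 0 0 0 0;1 0.035 0 0 0 0 0;1 0.042 0 0 0 0 0;1 0.049 0 0 0 0 0;1 0.056 0 0 0 0 0;1 0.063 0 0 0 0 0;1 0.07 0 0 0 0 0;1 0.077 0 0 0 0 0;1 0.084 0 0 0 0 0",
)

```text
time_s: 4.07
eef_pos: [0.6378, 0.0819, 0.1533]
eef_rot: [-0.0, 0.672, 0.741, -0.0]
wrist_force: [0.4, -1.4, 0.9]
opening: -0.001
grasp_force: 0.0
```

```bash
cat >> h.py <<'E'
def look(name=None,zt=.137):
    c=cam('wrist');o=ctrl.get_obs()
    if name: cv2.imwrite(name,c['img'][:,:,::-1])
    E=np.eye(4);E[:3,:3]=R.from_quat(o['eef_rot'],scalar_first=True).as_matrix();E[:3,3]=o['eef_pos'];E=E@c['T_tool_cam']
    hsv=cv2.cvtColor(c['img'],cv2.COLOR_RGB2HSV); m=((hsv[...,1]<40)&(hsv[...,2]>150)).astype('uint8')
    n,l,st,ce=cv2.connectedComponentsWithStats(m)
    for k in range(1,n):
        if st[k,4]>1000:
            p=plane(c,[ce[k]],zt,E)[0][:2]-O; print(ce[k].round(),st[k],(p@X).round(4),(p@Y).round(4))
E
python3 -c "
from h import *
rel([(87,240,152)]);look('pics/w2.png')"
```

```text
t 4.0667 conv now 0.0874 0.129 0.1533
turn [-0.  0.  0.]
(87, 240, 152) [ 0.111  -0.0004  0.0013]
[463. 181.] [  366     0   194   403 54453] 0.156 0.1778
[283. 212.] [ 229  158  108  106 8644] 0.0869 0.1656
```

View pics/w2.png

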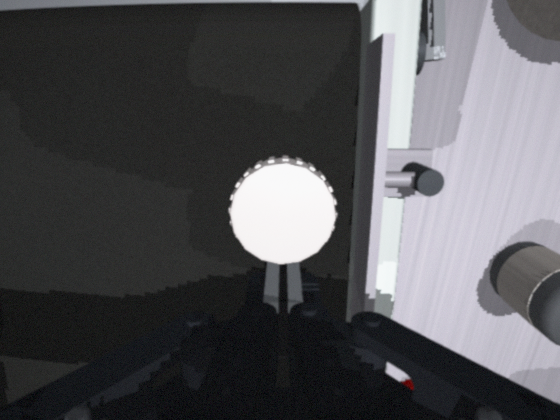

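The picture shows cap A centred on the fingers at (283,212), sliding straight, with the belt end at the top edge. I'll carry on past the end.

Call:
servo_tool(
  series="1 0.009 0 0 0 0 0;1 0.018 0 0 0 0 0;1 0.027 0 0 0 0 0;1 0.036 0 0 0 0 0;1 0.045 0 0 0 0 0;1 0.054 0 0 0 0 0;1 0.063 0 0 0 0 0;1 0.072 0 0 0 0 0;1 0.081 0 0 0 0 0;1 0.09 0 0 0 0 0;1 0.1 0 0 0 0 0;1 0.108 0 0 0 0 0",
)

```text
time_s: 5.12
eef_pos: [0.6271, 0.1899, 0.1533]
eef_rot: [-0.0, 0.671, 0.741, 0.0]
wrist_force: [0.2, 0.2, -0.9]
opening: 0.003
grasp_force: 0.0
```

Call:
servo_tool(
  series="1 0.004 0 0 0 0 0;1 0.004 0 0 0 0 0;1 0 0 -0.03 0 0 0;1 0 0 -0.06 0 0 0;1 0 0 -0.07 0 0 0;1 0 0 -0.07 0 0 0",
)

```text
time_s: 5.62
eef_pos: [0.6296, 0.1886, 0.2275]
eef_rot: [0.002, 0.672, 0.741, 0.003]
wrist_force: [0.5, -0.7, 1.6]
opening: -0.002
grasp_force: 0.0
```

```bash
python3 -c "
from h import *
rel([(75,-195,220)]);look('pics/w3.png',.03)"
```

```text
t 5.6167 conv now 0.0896 0.2359 0.2275
turn [ 0.4  0.  -0. ]
(75, -195, 220) [-0.4309 -0.0146  0.0074]
[228.  96.] [   48     0   298   198 39262] 0.0435 0.32
[463. 179.] [  330     0   230   404 60761] 0.2499 0.2501
```

View pics/w3.png

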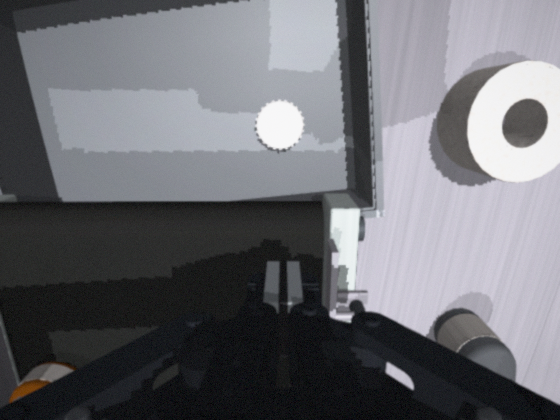

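Cap A lies flat in the tote at (280,125). B is next.

Call:
servo_tool(
  series="1 -0.038 0 0 0 0 0;1 -0.076 0 0 0 0 0;1 -0.114 -0.003 0 0 0 0;1 -0.152 -0.005 0 0 0 0;1 -0.19 -0.008 0 0 0 0;1 -0.228 -0.01 0 0 0 0;1 -0.266 -0.012 0 0 0 0;1 -0.304 -0.015 0 0 0 0;1 -0.342 -0.015 0 0 0 0;1 -0.38 -0.015 0 0 0 0;1 -0.41 -0.015 0 0 0 0;1 -0.43 -0.015 0 0 0 0",
)

```text
time_s: 6.67
eef_pos: [0.6532, -0.2441, 0.2203]
eef_rot: [-0.002, 0.673, 0.74, -0.001]
wrist_force: [0.5, -0.4, -0.1]
opening: -0.0
grasp_force: 0.0
```

Call:
servo_tool(
  series="1 0 0 0 0 0 0;1 0 0 0 0 0 0;1 0 0 0 0 0 0",
)

```text
time_s: 6.92
eef_pos: [0.6538, -0.2397, 0.2213]
eef_rot: [-0.002, 0.672, 0.741, -0.0]
wrist_force: [-0.6, -0.0, 0.1]
opening: -0.001
grasp_force: 0.0
```

```bash
python3 -c "
from h import *
rel([(75,-195,152)]);look()"
```

```text
t 6.9167 conv now 0.0718 -0.1927 0.2213
turn [-0.1 -0.1  0. ]
(75, -195, 152) [-0.0025  0.0034  0.0693]
[448. 187.] [  362     0   198   381 43493] 0.1673 -0.1616
[284. 140.] [ 246  101   77   79 4569] 0.0724 -0.1352
[550. 357.] [ 531  280   29  125 1857] 0.2572 -0.2815
```

Call:
servo_tool(
  series="1 0 0 0.025 0 0 0;1 0 0 0.05 0 0 0;1 0 0.0005 0.062 0 0 0;1 0 0.0005 0.068 0 0 0;1 0 0.0005 0.068 0 0 0;1 0.007 0.0005 0.068 0 0 0;1 0.013 0.0005 0.068 0 0 0;1 0.018 0.0005 0.068 0 0 0;1 0.023 0.0005 0.068 0 0 0;1 0.028 0.0005 0.068 0 0 0;1 0.033 0.0005 0.068 0 0 0;1 0.04 0.0005 0.068 0 0 0",
)

```text
time_s: 7.97
eef_pos: [0.6512, -0.2006, 0.1556]
eef_rot: [0.0, 0.672, 0.741, 0.0]
wrist_force: [0.9, 0.3, -0.2]
opening: 0.002
grasp_force: 0.1
```

Call:
servo_tool(
  series="1 0.008 0 0 0 0 0;1 0.016 0 0 0 0 0;1 0.024 0 0 0 0 0;1 0.032 0 0 0 0 0;1 0.04 0 0 0 0 0;1 0.048 0 0 0 0 0;1 0.056 0 0 0 0 0;1 0.064 0 0 0 0 0;1 0.072 0 0 0 0 0;1 0.08 0 0 0 0 0;1 0.088 0 0 0 0 0;1 0.096 0 0 0 0 0",
)

```text
time_s: 8.97
eef_pos: [0.6416, -0.1045, 0.1553]
eef_rot: [-0.0, 0.672, 0.741, -0.0]
wrist_force: [-0.0, -0.4, -0.0]
opening: 0.001
grasp_force: 0.0
```

```bash
python3 -c "
from h import *
rel([(72,238,153)]);look()"
```

```text
t 8.9667 conv now 0.0729 -0.0569 0.1553
turn [-0. -0.  0.]
(72, 238, 153) [ 0.2949 -0.0009  0.0023]
[479. 152.] [  399     0   161   358 36782] 0.147 0.0029
[280. 210.] [ 228  157  107  105 8403] 0.0716 -0.02
[ 87. 273.] [  41  225   93   93 6330] -0.0099 -0.0474
```

Call:
servo_tool(
  series="1 0.008 -0.0005 0.001 0 0 0;1 0.016 -0.001 0.002 0 0 0;1 0.024 -0.0015 0.002 0 0 0;1 0.032 -0.0015 0.002 0 0 0;1 0.04 -0.0015 0.002 0 0 0;1 0.048 -0.0015 0.002 0 0 0;1 0.056 -0.0015 0.002 0 0 0;1 0.064 -0.0015 0.002 0 0 0;1 0.072 -0.0015 0.002 0 0 0;1 0.08 -0.0015 0.002 0 0 0;1 0.088 -0.0015 0.002 0 0 0;1 0.096 -0.0015 0.002 0 0 0",
)

```text
time_s: 10.02
eef_pos: [0.6308, -0.0091, 0.1533]
eef_rot: [0.0, 0.672, 0.741, 0.0]
wrist_force: [0.4, 0.3, 0.0]
opening: 0.001
grasp_force: 0.1
```

Call:
servo_tool(
  series="1 0.008 0 0 0 0 0;1 0.016 0 0 0 0 0;1 0.024 0 0 0 0 0;1 0.032 0 0 0 0 0;1 0.04 0 0 0 0 0;1 0.048 0 0 0 0 0;1 0.056 0 0 0 0 0;1 0.064 0 0 0 0 0;1 0.072 0 0 0 0 0;1 0.08 0 0 0 0 0;1 0.088 0 0 0 0 0;1 0.096 0 0 0 0 0",
)

```text
time_s: 11.02
eef_pos: [0.6213, 0.0864, 0.1533]
eef_rot: [-0.0, 0.672, 0.741, -0.0]
wrist_force: [-0.3, -0.3, 0.2]
opening: -0.002
grasp_force: 0.1
```

```bash
python3 -c "
from h import *
rel([(72,238,153)]);look()"
```

```text
t 11.0167 conv now 0.0714 0.1351 0.1533
turn [-0. -0.  0.]
(72, 238, 153) [0.1029 0.0006 0.0003]
[206.   9.] [ 117    0  188   18 2934] 0.0448 0.2431
[360.   9.] [ 308    0   92   22 1360] 0.0971 0.243
[484. 190.] [  404     0   156   404 43744] 0.1488 0.1805
[283. 212.] [ 229  158  108  106 8674] 0.0709 0.1719
```

Call:
servo_tool(
  series="1 0.009 0 0 0 0 0;1 0.018 0 0 0 0 0;1 0.027 0 0 0 0 0;1 0.036 0 0 0 0 0;1 0.045 0 0 0 0 0;1 0.054 0 0 0 0 0;1 0.063 0 0 0 0 0;1 0.072 0 0 0 0 0;1 0.081 0 0 0 0 0;1 0.09 0 0 0 0 0;1 0.098 0 0 0 0 0;1 0.106 0 0 0 0 0",
)

```text
time_s: 12.07
eef_pos: [0.6109, 0.192, 0.1533]
eef_rot: [-0.0, 0.671, 0.741, -0.0]
wrist_force: [0.2, -0.2, 0.4]
opening: 0.002
grasp_force: 0.0
```

Call:
servo_tool(
  series="1 0.002 0 0 0 0 0;1 0.002 0 0 0 0 0;1 0 0 -0.03 0 0 0;1 0 0 -0.06 0 0 0;1 0 0 -0.07 0 0 0;1 0 0 -0.07 0 0 0",
)

```text
time_s: 12.57
eef_pos: [0.6132, 0.191, 0.2274]
eef_rot: [0.002, 0.672, 0.741, 0.003]
wrist_force: [0.5, -0.5, 0.4]
opening: -0.001
grasp_force: 0.0
```

```bash
python3 -c "
from h import *
rel([(-10,-112,225)]);look('pics/w4.png',.03)"
```

```text
t 12.5667 conv now 0.0736 0.2399 0.2274
turn [ 0.4 -0.  -0. ]
(-10, -112, 225) [-0.3519 -0.0835  0.0018]
[240. 101.] [   65     0   298   205 43620] 0.0368 0.3196
[472. 180.] [  354     0   206   404 53569] 0.2416 0.2527
```

View pics/w4.png

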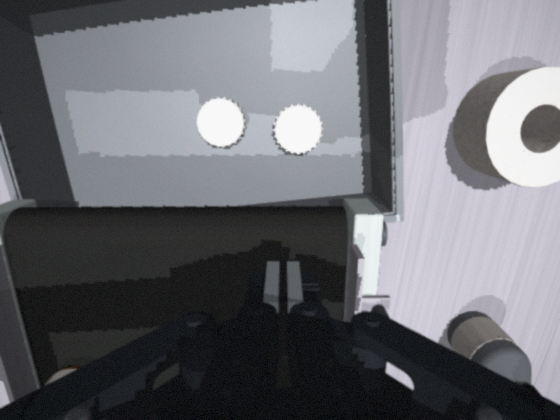

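Caps A (297,130) and B (221,122) are both in the tote. Now C.

Call:
servo_tool(
  series="1 -0.03 -0.008 0 0 0 0;1 -0.06 -0.016 0 0 0 0;1 -0.09 -0.024 0 0 0 0;1 -0.12 -0.032 0 0 0 0;1 -0.15 -0.04 0 0 0 0;1 -0.18 -0.048 0 0 0 0;1 -0.22 -0.056 0 0 0 0;1 -0.255 -0.064 0 0 0 0;1 -0.29 -0.072 0 0 0 0;1 -0.32 -0.08 0 0 0 0;1 -0.34 -0.082 0 0 0 0;1 -0.35 -0.082 0 0 0 0",
)

```text
time_s: 13.62
eef_pos: [0.5622, -0.1679, 0.221]
eef_rot: [-0.001, 0.673, 0.74, -0.001]
wrist_force: [-0.0, 0.1, 0.7]
opening: 0.0
grasp_force: 0.0
```

Call:
servo_tool(
  series="1 0 0 0 0 0 0;1 0 0 0 0 0 0;1 0 0 0 0 0 0",
)

```text
time_s: 13.87
eef_pos: [0.5636, -0.1638, 0.2225]
eef_rot: [-0.001, 0.671, 0.741, 0.0]
wrist_force: [-0.9, 1.1, -0.9]
opening: -0.002
grasp_force: 0.0
```

```bash
python3 -c "
from h import *
rel([(-10,-112,153)]);look()"
```

```text
t 13.8667 conv now -0.0106 -0.1083 0.2225
turn [-0.1 -0.1  0.1]
(-10, -112, 153) [-0.0038  0.0007  0.0694]
[39. 79.] [    0     0    92   245 10112] -0.1444 -0.0172
[529. 235.] [  479     0    81   405 13982] 0.1406 -0.1072
[283. 138.] [ 245   99   77   78 4547] -0.0109 -0.0501
[161. 259.] [ 121  218   80   81 4805] -0.0859 -0.1234
[ 47. 327.] [    0   246   115   162 11817] -0.1692 -0.1733
```

Call:
servo_tool(
  series="1 0 0 0.025 0 0 0;1 0 0 0.05 0 0 0;1 0 0 0.063 0 0 0;1 0 0 0.07 0 0 0;1 0 0 0.07 0 0 0;1 0.007 0 0.07 0 0 0;1 0.013 0 0.07 0 0 0;1 0.018 0 0.07 0 0 0;1 0.023 0 0.07 0 0 0;1 0.028 0 0.07 0 0 0;1 0.033 0 0.07 0 0 0;1 0.04 0 0.07 0 0 0",
)

```text
time_s: 14.92
eef_pos: [0.56, -0.1252, 0.1537]
eef_rot: [0.0, 0.672, 0.741, 0.0]
wrist_force: [-0.4, -0.9, 1.1]
opening: 0.002
grasp_force: 0.1
```

Call:
servo_tool(
  series="1 0.008 0 0 0 0 0;1 0.016 0 0 0 0 0;1 0.024 0 0 0 0 0;1 0.032 0 0 0 0 0;1 0.04 0 0 0 0 0;1 0.048 0 0 0 0 0;1 0.056 0 0 0 0 0;1 0.064 0 0 0 0 0;1 0.072 0 0 0 0 0;1 0.08 0 0 0 0 0;1 0.088 0 0 0 0 0;1 0.096 0 0 0 0 0",
)

```text
time_s: 15.92
eef_pos: [0.5503, -0.0291, 0.1533]
eef_rot: [-0.0, 0.672, 0.741, -0.0]
wrist_force: [0.2, -0.4, -0.6]
opening: 0.001
grasp_force: 0.0
```

```bash
python3 -c "
from h import *
rel([(-10,238,153)]);look()"
```

```text
t 15.9167 conv now -0.0106 0.027 0.1533
turn [-0. -0.  0.]
(-10, 238, 153) [0.211  0.0006 0.0003]
[ 43. 104.] [    0    27    98   151 12026] -0.0989 0.1046
[281. 212.] [ 228  158  108  106 8590] -0.0116 0.0637
[ 14. 373.] [   0  342   38   65 1720] -0.1371 -0.0153
```

Call:
servo_tool(
  series="1 0.008 -0.001 0 0 0 0;1 0.016 -0.001 0 0 0 0;1 0.024 -0.001 0 0 0 0;1 0.032 -0.001 0 0 0 0;1 0.04 -0.001 0 0 0 0;1 0.048 -0.001 0 0 0 0;1 0.056 -0.001 0 0 0 0;1 0.064 -0.001 0 0 0 0;1 0.072 -0.001 0 0 0 0;1 0.08 -0.001 0 0 0 0;1 0.09 -0.001 0 0 0 0;1 0.1 -0.001 0 0 0 0",
)

```text
time_s: 16.97
eef_pos: [0.5395, 0.0704, 0.1533]
eef_rot: [-0.0, 0.672, 0.741, 0.0]
wrist_force: [-0.2, -0.1, 1.3]
opening: 0.001
grasp_force: 0.1
```

Call:
servo_tool(
  series="1 0.009 0 0 0 0 0;1 0.018 0 0 0 0 0;1 0.027 0 0 0 0 0;1 0.036 0 0 0 0 0;1 0.045 0 0 0 0 0;1 0.054 0 0 0 0 0;1 0.063 0 0 0 0 0;1 0.072 0 0 0 0 0;1 0.082 0 0 0 0 0;1 0.092 0 0 0 0 0;1 0.102 0 0 0 0 0;1 0.112 0 0 0 0 0",
)

```text
time_s: 17.97
eef_pos: [0.5284, 0.182, 0.1532]
eef_rot: [-0.0, 0.671, 0.741, -0.0]
wrist_force: [-0.4, 0.6, 0.0]
opening: -0.001
grasp_force: 0.0
```

Call:
servo_tool(
  series="1 0 0 0 0 0 0;1 0 0 0 0 0 0;1 0 0 -0.03 0 0 0;1 0 0 -0.06 0 0 0;1 0 0 -0.09 0 0 0;1 0 0 -0.1 0 0 0;1 0 0 -0.1 0 0 0;1 0 0 -0.1 0 0 0;1 0 0 -0.1 0 0 0",
)

```text
time_s: 18.72
eef_pos: [0.5277, 0.1806, 0.2513]
eef_rot: [-0.001, 0.672, 0.741, -0.001]
wrist_force: [-0.4, 0.4, -0.9]
opening: -0.005
grasp_force: 0.0
```

```bash
python3 -c "
from h import *
rel([]);look('pics/w5.png',.03)
cv2.imwrite('pics/scene5.png',cam('scene')['img'][:,:,::-1])"
```

```text
t 18.7167 conv now -0.0126 0.238 0.2513
turn [-0.2  0.  -0. ]
[ 61. 142.] [    0     0   139   284 33210] -0.2249 0.2837
[516. 201.] [  460     0   100   404 23537] 0.2176 0.2251
[303. 104.] [  142     4   303   192 50430] 0.004 0.316
[ 39. 375.] [   0  351  101   57 2220] -0.3043 0.0122
```

View pics/w5.png

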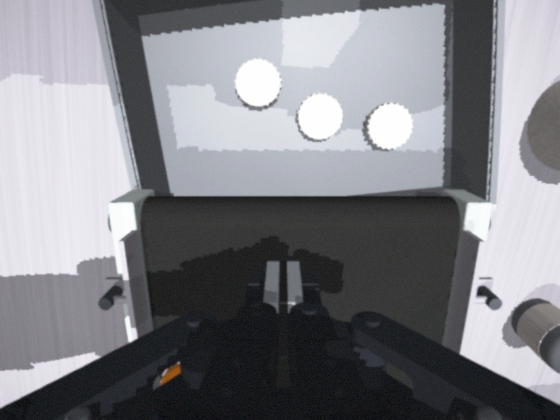

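View pics/scene5.png

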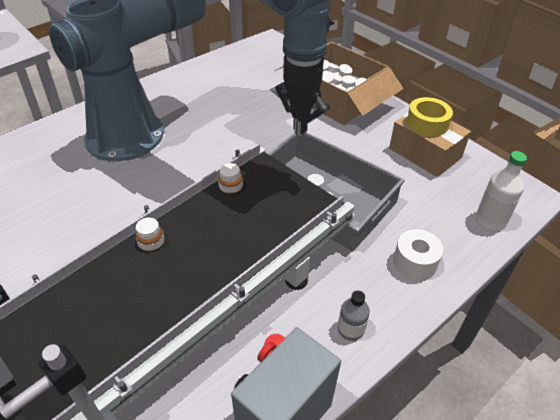

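All three caps lie in the tote, at (258,83), (320,117) and (389,126) in the wrist view. In the scene view both jars stand unmoved at (231,178) and (149,234), and the arm is clear of everything.

```bash
python3 -c "
from bench import ctrl
print(ctrl.hand_in())"
```

```text
the job is handed in; nothing more can be done
None
```

I pushed all three caps off the belt end and they lie flat in the tote. Both jars stand where they were, and the job is handed in at about 19 s of the 72 s allowed; the hand-in gave no verdict.

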